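# Hold a speaker cover flush in the bench press

## Task

Seat the perforated cover in the wooden speaker block: on the small bench press, first slide the lock's upright grip away from the palm knob all the way to its end stop, then push the palm knob down 20 mm, so that the cover lies flush with the top of the wood and never clearly below it. Finish while still holding the knob pressed down there (do not let go), and leave the lock open and the other things on the bench where they are.

Things in the scene. Friction and masses are not known exactly. Their poses are not given: they have to be found in the camera images.
- press: bench press, fixed: grey base board 200 x 310 x 20 mm, two columns, grey crossbar (50 mm wide in x, y -107 to 155 mm, top at 135 mm) and on it, at y 35 to 155 mm, a raised guide for the lock (46 mm wide, up to 182 mm high). Origin on the bench straight below the palm knob's axis; x across the crossbar, y along it from knob towards lock, z up
- lock (a joint): travel in m of the lock slide, a flat aluminium fork with an upright black grip. From 0 to about 0.033 its prongs stand under the knob's collar and block it; it slides along the press's +y, away from the knob, to its end stop at 0.055 (open). About 2 N of friction; it stays where left
- lock_grip (a point): point on the middle axis of the lock's upright black grip, 10 mm below its top. The grip is 26 mm in x, 18 mm in y, 40 mm high (press axes), top 216 mm above the bench; 76 mm from the knob's axis at lock value 0, 131 mm when open; free to pinch on the sides facing the press's -x and +x
- ram (a joint): downward travel in m of palm knob and ram: 0 up, 0.030 fully down; a spring lifts it when let go. Force to hold it: 3 N at the start, 5 N at 0.015 where its rubber pad meets the cover, then stiffer since the cover stands on a springy gasket: about 12 N at 0.020 (cover flush), 18 N at 0.026. Blocked (2 mm of play) until the lock is open
- knob_top (a point): the centre of the top of the black palm knob, 52 mm across and 22 mm thick with rounded edge, on a 40 mm steel collar; 230.5 mm above the bench when up, it sinks straight down with the ram
- cover_top (a point): the centre of the top face of the perforated aluminium cover, a loose disc 72 mm across and 8 mm thick, lying on the gasket in the block's recess right under the ram's pad; at the start its top is 5 mm above the wood
- block_top (a point): the centre of the top face of the wooden speaker block (116 x 116 x 55 mm, fixed on the press's base board), in the middle of its round recess, 75 mm above the bench; same axes as the press. The cover is flush when its top face is at this height
- glue: bystander: white glue bottle, 66 mm across, 200 mm high, standing behind the press on the side away from the lock; origin at the centre of its underside
- tape: bystander: roll of yellow tape, 90 mm across, 50 mm high, lying beside the press on the side away from the lock; origin at the centre of its underside
- driver: bystander: screwdriver lying behind the press; origin at the underside of its middle
- jar: bystander: little screw jar, 32 mm across, 45 mm high, standing on the press's base board; origin at the centre of its underside
- carton: bystander: cardboard box 80 x 110 x 70 mm beyond the tape; origin at the centre of its underside
- logpiece: bystander: round piece of log, 100 mm across, 70 mm high, just beyond the base board on the lock's side; origin at the centre of its underside
- brush: bystander: brush lying beside the press on the lock's side; origin at the underside of its middle
Mind the look-alikes: they are no part of the job. There is more than one size of the part that bears cover_top; the job needs the middle-sized.

How it is judged (in metres and radians):
On the way:
1. the lock is slid to its end stop (within 4 mm) (value of joint lock above 0.051 m), for 0.2 s.
At the end, for the whole second after the job is handed in: the robot is still pressing the palm knob (more than 3 N) and keeps it still 20 mm down (within 3.5 mm), the cover's top is flush with the wood within 2.5 mm and centred in its recess, and the lock is still open (within 8 mm of its end stop) (z of cover_top in the frame of block_top between -0.0025 and 0.0025 m and value of joint ram between 0.0165 and 0.0235 m and contact force between any of the fingers, the arm and ram above 3 N and value of joint lock above 0.047 m and horizontal distance between cover_top and block_top below 0.005 m and velocity of joint ram between -0.01 and 0.01 m/s); the arm keeps its last pose, push and grip.
It fails at once if the knob is pushed so far that the cover is sunk clearly below the wood (over 26.5 mm of travel) (value of joint ram above 0.0265 m).
It fails at once if a bystander is pushed away by more than 30 mm or knocked over (distance of any of glue, tape, driver, jar, carton, logpiece, brush from where it was at the start of the episode above 0.03 m or angle between any of glue, jar's own z axis and vertical above 0.6 rad).
It also fails if it takes over 40 s, if anything falls off the work surface, if the arm or the gripper's body presses on something with over 40 N, if the wrist force passes 120 N, or if a joint passes its speed limit or range.

## Robot

A 7-joint arm with a two-finger parallel gripper is mounted at the origin on the work surface. World frame = base frame: x ahead of the robot, y to its left, z up, the work surface at z = 0. Lengths are in m, angles in degrees, forces in N, time in s.
With the tool pointing down it reaches from about 0.35 to 0.9 m from the base axis. Payload 8.1 kg.
Tool frame: the origin (TCP) lies at the very end of the fingers, on their centre line; the grasp point (between the pads) lies 19 mm behind it (env.grip_depth is the distance from the TCP to the grasp point, in m); z points along the fingers, y is the line along which they close (so a half turn about z gives the same grasp; the last joint's range is limited). The gripper opens to 92 mm and grips with 3 to 60 N. Pads are 19 mm wide; open, the fingers measure 130 mm over their backs; the gripper's body (75 mm by 190 mm) begins 47 mm behind the grasp point.
Start: joints at [-75.378, 24.895, 1.432, 90.138, -0.665, 64.973, -4.303], TCP at [0.219, 0.585, 0.227] pointing down, gripper open.
Joint ranges: [-149.89, 149.89], [-25.12, 119.58], [-72.63, 75.52], [4.76, 147.25], [-75.54, 255.54], [6.69, 114.76], [-157.13, 157.13]. Speed limits (degrees/s): [127.2, 127.2, 172.46, 172.46, 180, 180, 180].

## Interface

Orientations are given as a 3x3 rotation matrix whose columns are the frame's x, y, z axes.
In Python, from plant import readout, get_image, get_calibration, env gives the robot as it stands.
- The arm moves only by the tool step_arm, never from a script. Its argument "plan" is a list of rows, each a list of 7 numbers: the opening, from 0 (shut) to 1 (fully open), then the shift along the tool's x, y, z in cm, then the turn, a rotation vector about the tool's x, y, z in rad. In form: [[fingers, dx, dy, dz, ax, ay, az], ...]. A call has 1 to 8 rows; each row shifts and turns the commanded pose from where the row before left it, along the tool's axes as they then stand; what a row does not reach is not made up. A row lasts 1/8 s, in which the tool goes at most 62.5 mm and 10.7 degrees, less where a joint would pass 70% of its speed; a pose out of reach is approached as far as the arm can. A call with a gripper value outside its range is refused whole. The fingers move at their own pace and stop on an object; "grip_force" is the grip in N (left out, the last holds). Time passes only in rows, so rows that do not move let the fingers close. It gives the time, the measured TCP pose, the force, the opening and the grip force at its end, in the units of the state.
- readout.observe(): the state, without advancing time (a new reading comes with each control period).
- get_image(name): name is "scene" or "top" or "wrist"; returns the picture (480x640x3 uint8, red, green, blue); there is no depth.
- get_calibration(name): a dict with "mtx" (3x3 intrinsics, pixels), "dist" ([k1, k2, p1, p2, k3] as OpenCV has them; the pictures are not rectified), "cam_to_world" (4x4, takes a point from camera to world coordinates); the wrist camera has in their place "T_tool_cam" (4x4, takes a point from camera to tool coordinates, whose origin is the TCP and whose axes are the flange's). Camera axes: x right, y down, z forward; pixel columns grow to the right and rows downward; lengths in m; the calibration is good to about 2 mm. A picture is of the moment at which its call begins: read the wrist's pose just before it. get_calibration takes no time and is no camera call.
- env.job_done(): hands the job in; it is judged then, once.
The state is a dict: "clock": time; "q": joint angles; "joint_vel": joint speeds; "joint_efforts": joint torques, N m; "eef_pos": TCP position; "ee_rot": TCP orientation; "wrist_force": force on the tool from outside, world axes, zero at the start; "moment": the same for the moment, N m; "opening": finger opening in m; "gripper_force": force on a finger pad.
Only numpy, scipy, OpenCV 4.12 (cv2) and the standard library are available. Lean on these libraries where they do the work, as an engineer would, in place of code of your own. Each camera call takes 0.05 s, during which the arm holds its last target. There are 200 camera calls.

## Working session

There is one attempt and no reset: what is moved stays moved. The work goes in short steps, Python scripts to look and compute and a tool call to move; the robot and the scene stay as the last step left them, time stands still between calls to the robot, and variables do not carry over. Pictures are saved under pics/ and viewed, at most 10 in all, crops included, and the job is handed in when it is done.

Besides the shell and the picture viewer there is one more tool, called after "Request:" as name(argument=value, ...) on one line, values as JSON. step_arm: Moves the arm, as the interface text tells. Its arguments: {"type":"object","properties":{"plan":{"type":"array"},"grip_force":{"type":"number"}},"required":["plan"]}

```bash
mkdir -p pics; cat > h.py <<'E'
import numpy as np, cv2
from plant import readout, get_image, get_calibration, env
def cam(n, st=None):
    c=get_calibration(n); K=np.array(c["mtx"]); d=np.array(c["dist"])
    if "cam_to_world" in c: T=np.array(c["cam_to_world"])
    else:
        W=np.eye(4); W[:3,:3]=st["ee_rot"]; W[:3,3]=st["eef_pos"]; T=W@np.array(c["T_tool_cam"])
    return K,d,T
def ray(C,uv):
    K,d,T=C; p=cv2.undistortPoints(np.array(uv,float).reshape(-1,1,2),K,d).reshape(-1,2)
    r=np.c_[p,np.ones(len(p))]@T[:3,:3].T
    return T[:3,3], r/np.linalg.norm(r,axis=1)[:,None]
def onz(C,uv,z):
    o,r=ray(C,uv); return o+r*((z-o[2])/r[:,2])[:,None]
def proj(C,P):
    K,d,T=C; M=np.linalg.inv(T); return cv2.projectPoints(np.array(P,float).reshape(-1,1,3),cv2.Rodrigues(M[:3,:3])[0],M[:3,3],K,d)[0].reshape(-1,2)
def save(n,im): cv2.imwrite("pics/"+n,cv2.cvtColor(im,cv2.COLOR_RGB2BGR))
E
python3 - <<'E'
from h import *
for n in ("scene","top"): save(n+"0.png",get_image(n)); print(cam(n)[2].round(3))
s=readout.observe(); print(s["eef_pos"],np.round(s["ee_rot"],3),s["wrist_force"],s["clock"],s["opening"]); print(get_calibration("wrist"))
E
```

```text
[[ 0.211  0.533 -0.819  1.35 ]
 [ 0.977 -0.104  0.184 -0.162]
 [ 0.013 -0.839 -0.543  0.703]
 [ 0.     0.     0.     1.   ]]
[[ 0.013 -0.993  0.116  0.383]
 [-1.    -0.013  0.002  0.034]
 [-0.    -0.116 -0.993  1.383]
 [ 0.     0.     0.     1.   ]]
[0.21876696 0.58498194 0.22603759] [[-0.937  0.35  -0.   ]
 [ 0.35   0.937 -0.001]
 [-0.    -0.001 -1.   ]] [-0.26994799 -0.34951222 -0.9108505 ] 0.1 0.09219664047110815
{'mtx': array([[419.669905  ,   0.        , 315.87205798],
       [  0.        , 419.669905  , 240.83362024],
       [  0.        ,   0.        ,   1.        ]]), 'dist': array([-0.00274649,  0.        ,  0.        ,  0.        ,  0.        ]), 'T_tool_cam': array([[ 1.51566207e-03, -9.58527367e-01, -2.84996472e-01,
         7.76264194e-02],
       [ 9.99997815e-01,  1.86306988e-03, -9.47887915e-04,
         1.46744257e-04],
       [ 1.43954485e-03, -2.84994413e-01,  9.58528097e-01,
        -1.57935429e-01],
       [ 0.00000000e+00,  0.00000000e+00,  0.00000000e+00,
         1.00000000e+00]])}
```

View pics/scene0.png

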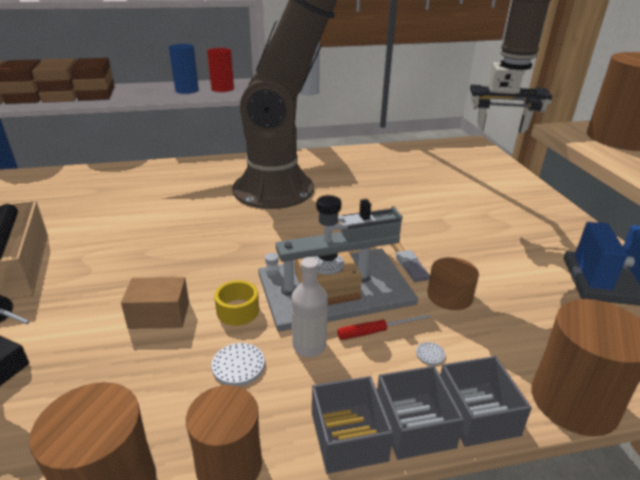

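View pics/top0.png

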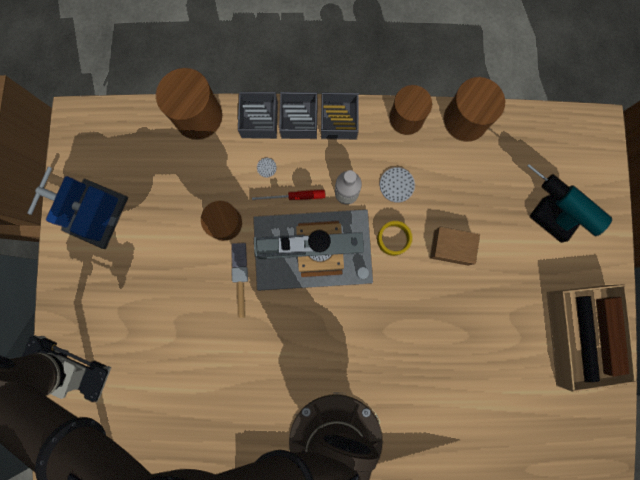

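The scene view shows the knob near pixel (328,203) and the lock grip near (365,208). In the top view the knob is near (319,240) and the grip near (286,243). The press's +y is roughly world +y.

```bash
python3 - <<'E'
from h import *
def blob(im,x0,x1,y0,y1,th):
    g=im[y0:y1,x0:x1].max(2)<th
    n,l,s,c=cv2.connectedComponentsWithStats(g.astype(np.uint8))
    for i in range(1,n):
        if s[i][4]>8: print(s[i]+[x0,y0,0,0,0],c[i]+[x0,y0])
a=cv2.cvtColor(cv2.imread("pics/scene0.png"),4); b=cv2.cvtColor(cv2.imread("pics/top0.png"),4)
print("scene");blob(a,305,385,190,232,45)
print("top");blob(b,270,345,225,258,45)
S,T=cam("scene"),cam("top")
k=onz(T,[319.5,240],.2305); g=onz(T,[286,243],.216); print(k,g,proj(S,k),proj(S,g))
# base board corners
hsv=b[195:300,240:385]; 
v=np.hstack([cv2.resize(a[180:340,240:440],(600,480),interpolation=2),]); save("s1.png",v)
save("t1.png",cv2.resize(b[200:300,240:385],(797,550),interpolation=2))
E
```

```text
scene
[317 197  23  19 342] [328.33040936 205.56140351]
[361 201  10  18 141] [364.92907801 209.4751773 ]
top
[308 230  23  22 383] [318.93994778 240.44908616]
[280 236  10  14 105] [284.8       242.2952381]
[[0.50763513 0.04707456 0.2305    ]] [[0.50130284 0.12397421 0.216     ]] [[327.98793953 199.39110923]] [[363.84116912 200.77054157]]
```

View pics/t1.png

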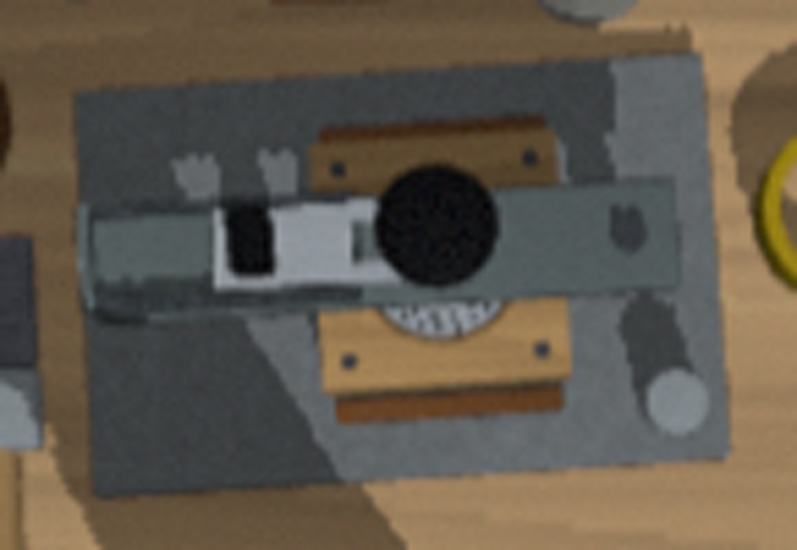

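The crop shows the base board's corners at crop pixels (75,93), (703,55), (728,458) and (95,495), at a scale of 5.5. The lock grip is at (250,240) and the knob at (437,225).

```bash
python3 - <<'E'
from h import *
T=cam("top");S=cam("scene")
c=np.array([(75,93),(703,55),(728,458),(95,495)])/5.5+[240,200]
P=onz(T,c,.02); print(P.round(4))
y=(P[0]+P[3]-P[1]-P[2])[:2]; x=(P[0]+P[1]-P[2]-P[3])[:2]
print(np.linalg.norm(y)/2,np.linalg.norm(x)/2,np.degrees(np.arctan2(-y[0],y[1])),np.degrees(np.arctan2(x[1],x[0])),P.mean(0))
def tri(a,b):
    o1,r1=ray(S,a);o2,r2=ray(T,b);A=np.c_[r1[0],-r2[0]];t=np.linalg.lstsq(A,o2-o1,rcond=None)[0]
    p,q=o1+t[0]*r1[0],o2+t[1]*r2[0];return (p+q)/2,np.linalg.norm(p-q)
print(tri([328.3,205.5],[319,240.4]),onz(T,[319,240.4],.223))
print(tri([365,209.5],[285.2,242.5]),onz(T,[285.2,242.5],.206), onz(T,[284.8,242.3],.206))
# top view extents of grip: upper front edges
E
```

```text
[[ 0.5908  0.2282  0.02  ]
 [ 0.6135 -0.0799  0.02  ]
 [ 0.4165 -0.0926  0.02  ]
 [ 0.3946  0.213   0.02  ]]
0.3076614303941597 0.19712471161186013 4.154492719845488 4.055429873304389 [0.50386477 0.06717305 0.02      ]
(array([0.50813391, 0.04815614, 0.21679878]), np.float64(0.00042188296280850295)) [[0.50751546 0.04828591 0.223     ]]
(array([0.50431569, 0.12708729, 0.19690932]), np.float64(0.0005161964465311532)) [[0.50345595 0.12662221 0.206     ]] [[0.50390901 0.12755893 0.206     ]]
```

```bash
python3 - <<'E'
from h import *
from scipy.spatial.transform import Rotation as R
s=readout.observe(); p=np.array(s["eef_pos"]);Rm=np.array(s["ee_rot"])
ya=np.array([.997,.0715,0]);z=np.array([0,0,-1.]);G=np.c_[np.cross(ya,z),ya,z]
rv=R.from_matrix(Rm.T@G).as_rotvec();print(rv)
D=np.array([.503,.1255,.29])-p;N=16
for i in range(N): print((Rm@R.from_rotvec(rv*i/N).as_matrix()).T@D*100/N)
E
```

```text
[-1.17139267e-03  8.71837602e-04  1.14127949e+00]
[-2.66997976 -2.06796938 -0.39665869]
[-2.81055075 -1.87239436 -0.39695237]
[-2.93682574 -1.66729823 -0.39723866]
[-3.04816251 -1.45372407 -0.39751608]
[-3.14399482 -1.23275806 -0.39778324]
[-3.22383529 -1.00552402 -0.39803878]
[-3.28727786 -0.7731776  -0.39828139]
[-3.33399988 -0.53690048 -0.39850984]
[-3.36376372 -0.29789431 -0.39872296]
[-3.37641802 -0.05737465 -0.39891969]
[-3.37189841  0.18343527 -0.39909901]
[-3.35022788  0.42331074 -0.39926001]
[-3.31151665  0.66103179 -0.39940187]
[-3.25596159  0.89538942 -0.39952388]
[-3.18384524  1.12519172 -0.39962541]
[-3.09553438  1.34926997 -0.39970595]
```

Request:
step_arm(plan=[[1,-2.67,-2.07,-0.4,0,0,0.0713],[1,-2.81,-1.87,-0.4,0,0,0.0713],[1,-2.94,-1.67,-0.4,0,0,0.0713],[1,-3.05,-1.45,-0.4,0,0,0.0713],[1,-3.14,-1.23,-0.4,0,0,0.0713],[1,-3.22,-1.0,-0.4,0,0,0.0713],[1,-3.29,-0.77,-0.4,0,0,0.0713],[1,-3.33,-0.54,-0.4,0,0,0.0713]])

```text
clock: 1.1
eef_pos: [0.3622, 0.3539, 0.2591]
ee_rot: [[-0.595, 0.803, 0.0], [0.803, 0.595, 0.0], [0.0, 0.0, -1.0]]
wrist_force: [-0.2, -0.7, 0.7]
opening: 0.0918
gripper_force: 0.0
```

Request:
step_arm(plan=[[1,-3.36,-0.3,-0.4,0,0,0.0713],[1,-3.38,-0.06,-0.4,0,0,0.0713],[1,-3.37,0.18,-0.4,0,0,0.0713],[1,-3.35,0.42,-0.4,0,0,0.0713],[1,-3.31,0.66,-0.4,0,0,0.0713],[1,-3.26,0.9,-0.4,0,0,0.0713],[1,-3.18,1.13,-0.4,0,0,0.0713],[1,-3.1,1.35,-0.4,0,0,0.0713]])

```text
clock: 2.1
eef_pos: [0.5039, 0.1239, 0.291]
ee_rot: [[-0.067, 0.998, 0.0], [0.998, 0.067, 0.0], [0.0, 0.0, -1.0]]
wrist_force: [0.6, -0.3, -0.3]
opening: 0.092
gripper_force: 0.0
```

Request:
step_arm(plan=[[1,0,0,0,0,0,0],[1,0,0,0,0,0,0]])

```text
clock: 2.35
eef_pos: [0.503, 0.1259, 0.2906]
ee_rot: [[-0.072, 0.997, -0.001], [0.997, 0.072, 0.0], [0.0, -0.0, -1.0]]
wrist_force: [0.1, 0.5, -0.1]
opening: 0.0918
gripper_force: 0.0
```

```bash
python3 - <<'E'
from h import *
s=readout.observe(); im=get_image("wrist"); save("w1.png",im); C=cam("wrist",s)
print(s["clock"],s["eef_pos"],np.round(s["ee_rot"],3),s["wrist_force"])
print(proj(C,[[.508,.048,.2305],[.5025,.1238,.216]]))
import pickle; pickle.dump((s["eef_pos"],s["ee_rot"]),open("w1.pkl","wb"))
E
```

```text
2.35 [0.50301571 0.12594951 0.2906013 ] [[-0.072  0.997 -0.001]
 [ 0.997  0.072  0.   ]
 [ 0.    -0.    -1.   ]] [ 0.14219558  0.4812331  -0.08093908]
[[315.49572082 384.27717196]
 [315.60972702 257.35737591]]
```

View pics/w1.png

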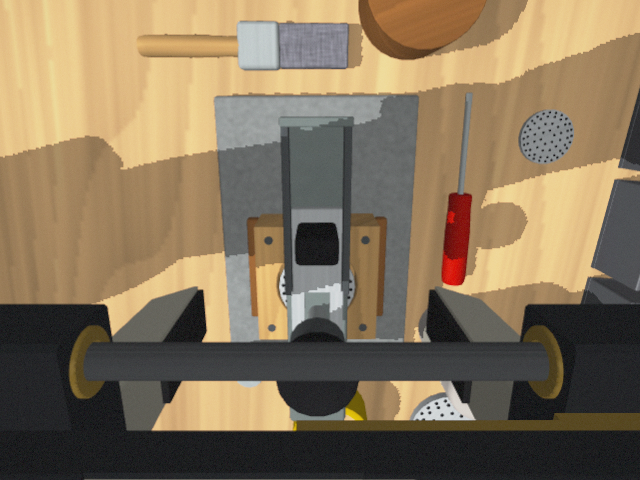

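The wrist view shows the lock's black grip at x 296–338, y 223–265. The knob spans x 277–359 with its bottom edge at about 417. Both are centred near x = 317, as predicted.

```bash
python3 - <<'E'
from h import *; import pickle
p,R=pickle.load(open("w1.pkl","rb")); C=cam("wrist",dict(eef_pos=p,ee_rot=R))
im=cv2.imread("pics/w1.png"); g=(im[215:275,285:345].max(2)<50).astype(np.uint8)
n,l,s,c=cv2.connectedComponentsWithStats(g); i=1+s[1:,4].argmax(); print(s[i],c[i])
x,y,w,h,_=s[i]+[285,215,0,0,0]
b=onz(C,[[x,y+h],[x+w,y+h]],.216); print("near-edge(-y)",b, "mid",b.mean(0)[:2]+.009*np.array([-.0715,.9974]),np.linalg.norm(b[1]-b[0]))
print("knob -y rim", onz(C,[[318,417]],.2245), "sides",onz(C,[[277,372],[359,372]],.2195))
print(im[213:272:3,317].max(1))
E
```

```text
[  11    8   43   42 1716] [31.6497669  28.88578089]
near-edge(-y) [[0.49133869 0.11821577 0.216     ]
 [0.51657144 0.12007559 0.216     ]] mid [0.50331157 0.12812228] 0.025301207200007107
knob -y rim [[0.51165976 0.01966531 0.2245    ]] sides [[0.48377202 0.04733508 0.2195    ]
 [0.53515607 0.05113811 0.2195    ]]
[146 145 148  96  23  22  23  18  28  31  24  33  26  37  35  25  28  27
 146 144]
```

Request:
step_arm(plan=[[1,0.1,0,3,0,0,0],[1,0,0,3,0,0,0],[1,0,0,2.5,0,0,0],[1,0,0,1.4,0,0,0],[1,0,0,0,0,0,0],[0.1,0,0,0,0,0,0],[0.1,0,0,0,0,0,0],[0.1,0,0,0,0,0,0]], grip_force=20)

```text
clock: 3.4
eef_pos: [0.5035, 0.1271, 0.1923]
ee_rot: [[-0.072, 0.997, 0.001], [0.997, 0.072, 0.001], [0.0, 0.001, -1.0]]
wrist_force: [0.3, 0.3, -0.3]
opening: 0.0663
gripper_force: 0.0
```

Request:
step_arm(plan=[[0.1,0,0,0,0,0,0],[0.1,0,0,0,0,0,0],[0.1,0,0,0,0,0,0]])

```text
clock: 3.78
eef_pos: [0.5032, 0.127, 0.1918]
ee_rot: [[-0.072, 0.997, 0.0], [0.997, 0.072, 0.0], [0.0, 0.0, -1.0]]
wrist_force: [0.0, 0.6, 1.1]
opening: 0.0364
gripper_force: 0.0
```

Request:
step_arm(plan=[[0.1,0,0,0,0,0,0],[0.1,0,0,0,0,0,0],[0.1,0,0,0,0,0,0],[0.1,0,0,0,0,0,0]])

```text
clock: 4.28
eef_pos: [0.5033, 0.127, 0.1917]
ee_rot: [[-0.072, 0.997, 0.0], [0.997, 0.072, -0.0], [-0.0, 0.0, -1.0]]
wrist_force: [0.8, 0.4, -1.1]
opening: 0.0258
gripper_force: 20.0
```

Request:
step_arm(plan=[[0.1,1,0,0,0,0,0],[0.1,1,0,0,0,0,0],[0.1,1,0,0,0,0,0],[0.1,1,0,0,0,0,0],[0.1,0.5,0,0,0,0,0],[0.1,0.4,0,0,0,0,0],[0.1,0,0,0,0,0,0]])

```text
clock: 5.15
eef_pos: [0.4995, 0.1767, 0.1917]
ee_rot: [[-0.073, 0.997, -0.0], [0.997, 0.073, 0.001], [0.001, -0.0, -1.0]]
wrist_force: [0.2, 1.2, -0.2]
opening: 0.0259
gripper_force: 20.0
```

Request:
step_arm(plan=[[0.1,0.2,0,0,0,0,0],[0.1,0.2,0,0,0,0,0],[0.1,0,0,0,0,0,0]])

```text
clock: 5.52
eef_pos: [0.4994, 0.179, 0.1917]
ee_rot: [[-0.071, 0.997, -0.0], [0.997, 0.071, -0.001], [-0.001, -0.0, -1.0]]
wrist_force: [-0.3, -4.8, 0.8]
opening: 0.0258
gripper_force: 20.0
```

Request:
step_arm(plan=[[0.1,0.2,0,0,0,0,0],[0.1,0.2,0,0,0,0,0],[0.1,0,0,0,0,0,0]])

```text
clock: 5.9
eef_pos: [0.4993, 0.1792, 0.1917]
ee_rot: [[-0.068, 0.998, -0.001], [0.998, 0.068, -0.005], [-0.005, -0.001, -1.0]]
wrist_force: [0.6, -16.2, 5.1]
opening: 0.0258
gripper_force: 20.0
```

Request:
step_arm(plan=[[0.1,-0.4,0,0,0,0,0],[0.1,0,0,0,0,0,0],[0.6,0,0,0,0,0,0],[0.6,0,0,0,0,0,0],[0.6,0,0,-2,0,0,0],[0.6,0,0,-3,0,0,0],[0.6,0,0,-3,0,0,0],[0,0,0,0,0,0,0]])

```text
clock: 6.9
eef_pos: [0.5005, 0.181, 0.2739]
ee_rot: [[-0.073, 0.997, 0.004], [0.997, 0.073, 0.003], [0.002, 0.004, -1.0]]
wrist_force: [0.2, -0.4, -0.5]
opening: 0.0492
gripper_force: 0.0
```

Request:
step_arm(plan=[[0,-2,0,0,0,0,0],[0,-2.5,0,0,0,0,0],[0,-2.5,0,0,0,0,0],[0,-2.5,0,0,0,0,0],[0,-2.5,0,0,0,0,0],[0,-1,0,0,0,0,0],[0,0,0,0,0,0,0],[0,0,0,0,0,0,0]])

```text
clock: 7.9
eef_pos: [0.5085, 0.0512, 0.2714]
ee_rot: [[-0.073, 0.997, -0.001], [0.997, 0.073, 0.0], [0.0, -0.001, -1.0]]
wrist_force: [0.0, -0.1, 0.2]
opening: 0.0003
gripper_force: 0.0
```

```bash
python3 - <<'E'
from h import *
s=readout.observe(); im=get_image("wrist"); C=cam("wrist",s); t=get_image("scene")
k=proj(C,[[.5086,.0482,.2305],s["eef_pos"]]); g=proj(C,[[.4993,.179,.216]])
print(k,g,s["opening"],s["eef_pos"],np.round(s["ee_rot"],3),s["wrist_force"])
v=np.zeros((480,800,3),np.uint8); v[:,:]=0
v[:360,:480]=cv2.resize(im,(480,360)); v[:320,480:]=cv2.resize(t[170:330,250:410],(320,320)); save("w2.png",v)
E
```

```text
[[316.49984909 280.39614261]
 [316.94409795 310.92720129]] [[317.72176465  -1.23866299]] 0.00032000313357984284 [0.50854186 0.05118193 0.27142215] [[-0.073  0.997 -0.001]
 [ 0.997  0.073  0.   ]
 [ 0.    -0.001 -1.   ]] [ 0.03998805 -0.06535694  0.24631726]
```

View pics/w2.png

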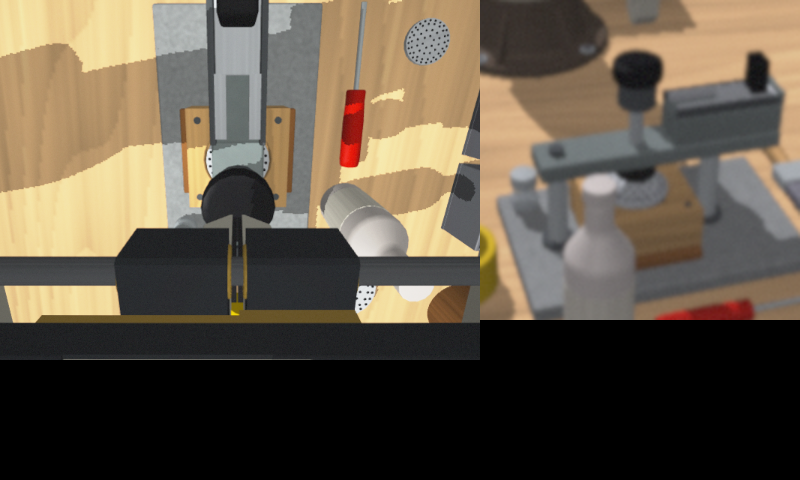

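The lock is open, with its grip at the far end of the guide. The closed fingers are over the knob at about (238,200) in the left panel.

Request:
step_arm(plan=[[0,-0.3,0,1,0,0,0],[0,0,0,1.3,0,0,0],[0,0,0,1,0,0,0],[0,0,0,0.3,0,0,0],[0,0,0,0,0,0,0],[0,0,0,0,0,0,0]])

```text
clock: 8.75
eef_pos: [0.5092, 0.0473, 0.236]
ee_rot: [[-0.072, 0.997, 0.001], [0.997, 0.072, 0.0], [0.0, 0.001, -1.0]]
wrist_force: [-0.4, -0.3, 0.8]
opening: 0.0005
gripper_force: 0.0
```

Request:
step_arm(plan=[[0,0,0,0.2,0,0,0],[0,0,0,0.2,0,0,0],[0,0,0,0.2,0,0,0],[0,0,0,0,0,0,0]])

```text
clock: 9.25
eef_pos: [0.509, 0.0473, 0.2298]
ee_rot: [[-0.072, 0.997, 0.0], [0.997, 0.072, 0.0], [0.0, 0.0, -1.0]]
wrist_force: [-1.2, -0.1, 3.6]
opening: 0.0006
gripper_force: 1.6
```

Request:
step_arm(plan=[[0,0,0,0.3,0,0,0],[0,0,0,0.3,0,0,0],[0,0,0,0,0,0,0],[0,0,0,0,0,0,0]])

```text
clock: 9.75
eef_pos: [0.509, 0.0473, 0.2238]
ee_rot: [[-0.072, 0.997, 0.0], [0.997, 0.072, 0.0], [0.0, 0.0, -1.0]]
wrist_force: [-0.8, 0.4, 3.8]
opening: 0.0007
gripper_force: 2.0
```

Request:
step_arm(plan=[[0,0,0,0.3,0,0,0],[0,0,0,0.3,0,0,0],[0,0,0,0.2,0,0,0],[0,0,0,0,0,0,0],[0,0,0,0,0,0,0]])

```text
clock: 10.38
eef_pos: [0.509, 0.0473, 0.2158]
ee_rot: [[-0.072, 0.997, 0.0], [0.997, 0.072, 0.0], [0.0, 0.0, -1.0]]
wrist_force: [-0.9, -0.0, 6.3]
opening: 0.0004
gripper_force: 3.5
```

Request:
step_arm(plan=[[0,0,0,0.1,0,0,0],[0,0,0,0.1,0,0,0],[0,0,0,0.1,0,0,0],[0,0,0,0,0,0,0],[0,0,0,0,0,0,0]])

```text
clock: 11.0
eef_pos: [0.5091, 0.0473, 0.2131]
ee_rot: [[-0.072, 0.997, 0.0], [0.997, 0.072, 0.0], [0.0, 0.0, -1.0]]
wrist_force: [-2.5, 0.1, 10.3]
opening: 0.0006
gripper_force: 4.9
```

Request:
step_arm(plan=[[0,0,0,0.1,0,0,0],[0,0,0,0.1,0,0,0],[0,0,0,0,0,0,0],[0,0,0,0,0,0,0],[0,0,0,0,0,0,0],[0,0,0,0,0,0,0]])

```text
clock: 11.75
eef_pos: [0.5091, 0.0473, 0.2112]
ee_rot: [[-0.072, 0.997, 0.0], [0.997, 0.072, 0.0], [0.0, 0.0, -1.0]]
wrist_force: [-3.0, 0.2, 11.9]
opening: 0.0005
gripper_force: 5.8
```

```bash
python3 - <<'E'
from h import *
F=[]
for i in range(6):
    t=get_image("scene"); s=readout.observe(); F.append(s["wrist_force"])
print(np.mean(F,0),np.std(F,0),s["eef_pos"],s["clock"])
save("s3.png",cv2.resize(t[180:300,250:410],(800,600),interpolation=2))
E
```

```text
[-3.77259735e+00  1.14485235e-02  1.14935437e+01] [0.63529768 0.25607857 0.69839923] [0.50906789 0.04728472 0.21123769] 12.05
```

View pics/s3.png

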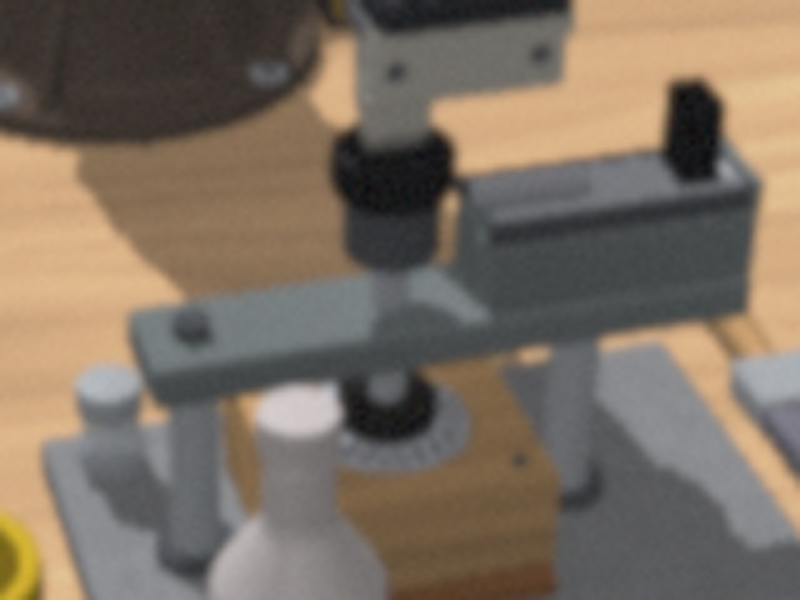

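The cover looks flush with the wood around the pad at (390,430), and the lock grip is at its end stop at (690,130). The height reading (about 19.3 mm) and the force reading (about 12 N) agree, so I'm handing in.

```bash
python3 -c "
from plant import env; print(env.job_done())"
```

```text
the job is handed in; nothing more can be done
None
```

I slid the lock to its end stop and pressed the palm knob down about 19–20 mm, at about 12 N, so the cover looks flush with the wood. The arm was still holding the knob down when I handed the job in, at about 12 s; the hand-in returned no verdict.

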